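# Unsnap a tip rack and click it home in the tip box

### The arm

A 7-joint arm with a two-finger parallel gripper is mounted at the origin on the work surface. World frame = base frame: x ahead of the robot, y to its left, z up, the work surface at z = 0. Lengths are in m, angles in rad, forces in N, time in s.
With the tool pointing down it reaches from about 0.4 to 0.9 m from the base axis. Payload 5.5 kg.
Tool frame: the origin (TCP) lies midway between the tips of the shut fingers; the grasp point (between the pads) lies 19 mm behind it; z points along the fingers, y is the direction in which the jaws open and shut (so a half turn about z gives the same grasp; the last joint's range is limited). The gripper opens to 92 mm and grips with 3 to 60 N. Pads are 19 mm wide; open, the fingers measure 130 mm over their backs; the gripper's body (75 mm by 190 mm) begins 47 mm behind the grasp point.
Start: joints at [-1.06, 0.501, -0.427, 1.55, 0.221, 1.138, -0.21], TCP at [0.159, 0.63, 0.227] pointing down, gripper open.
Joint ranges: [-2.88, 2.88], [-0.31, 2.03], [-1.54, 1.56], [0.2, 2.42], [-1.41, 4.55], [0.19, 2.02], [-2.57, 2.57]. Speed limits (rad/s): [2.57, 2.57, 3.14, 3.14, 3.14, 3.14, 3.14].

### API

Orientations are given as a unit quaternion [w, x, y, z].
In Python, from station import * gives the robot as it stands.
- The arm moves only by the tool arm_command, never from a script. Its argument "increments" is text: rows parted by semicolons, each of 7 numbers parted by spaces: the shift along the tool's x, y, z in cm, then the turn, a rotation vector about the tool's x, y, z in degrees, then the closure, from -1 (fully open) to 1 (shut). A call has 1 to 8 rows; each row shifts and turns the commanded pose from where the row before left it, along the tool's axes as they then stand; what a row does not reach is not made up. A row lasts 1/8 s, in which the tool goes at most 62.5 mm and 10.7 degrees, less where a joint would pass 70% of its speed; a pose out of reach is approached as far as the arm can. A call is refused whole if a number of a shift passes 6.25 or a number of a turn 10.7, either way. A call with a gripper value outside its range is refused whole. The fingers move at their own pace and stop on an object; "squeeze" is the grip in N (left out, the last holds). Time passes only in rows, so rows that do not move let the fingers close. It gives the time, the measured TCP pose, the force and the opening at its end, in the units of the state.
- get_state(): the state, without advancing time (a new reading comes with each control period).
- capture(name): name is "scene" or "top" or "wrist"; returns a dict with "img" (420x560x3 uint8, red, green, blue), "vfov" (degrees; the focal length in pixels is half the picture's height over the tangent of half this angle, whatever the lens; pixels are square), "cx", "cy" (the principal point, pixels), "origin" and "orientation" of the camera in the world. Camera axes: x right, y up, looking along -z (the intrinsics and any distortion apply to the point x, -y, -z); pixel columns grow to the right and rows downward; lengths in m; the calibration is good to about 2 mm. A picture is of the moment at which its call begins. There is no depth.
- hand_in(): hands the job in, once; it reports no verdict.
Trained networks look in a picture, given as the dict that the camera call returned (one of the last four; its "shot" number tells which), for a name from the list of things; names that differ only in an ending like _2 or _b are one class to them, and where a whole thing is asked for, a point or a joint stands for the part that bears it (a point fixed in the world has none). Each returns a list of dicts, best first, with "score" (0 to 1); they miss things now and then, are a little off and sometimes report something else, mostly with a low value. They report only what shows in the picture. A call takes as long as a camera call.
- recognise(picture, thing): "rect" ([left, top, right, bottom] in pixels, round what is visible of it).
- masks_of(picture, thing): "pixels" (420x560 bool, what is visible of it) and "rect" ([left, top, right, bottom] in pixels, round what is visible of it).
The state is a dict: "time_s": time; "q": joint angles; "dq": joint speeds; "joint_efforts": joint torques, N m; "tcp_pos": TCP position; "eef_rot": TCP orientation; "contact_force": force on the tool from outside, world axes, zero at the start; "wrist_torque": the same for the moment, N m; "opening": opening from 0.0 (shut) to 1.0 (fully open).
Only numpy, scipy, OpenCV 4.12 (cv2) and the standard library are available. Lean on these libraries where they do the work, as an engineer would, in place of code of your own. Each camera call takes 0.05 s, during which the arm holds its last target. There are 200 camera calls.

### The job

The rack of pipette tips is snapped into the open holder that has no lid. Press its sprung tab in and, keeping it pressed, lift the rack free; then seat it the same way round, fully home and clicked in, in the empty tip box that stands in the tray with its lid open, and let go. Work gently: do not pull against the catch, squeeze hard, ram or drop the rack or tip it over, and leave the other things on the bench where they are.

Things in the scene. Friction and masses are not known exactly. Their poses are not given: they have to be found in the camera images.
- rack_mid (a point): Loose grey tip rack, about 0.22 kg, 112 mm long (y), 49 mm across (x from -25 to +24), 92 mm high; this point is on its centre line 42 mm above its feet. x points to the tab side, z up. Feet: lower 42 mm, four legs 18 mm thick, bevelled 1.5 mm at the end, overall 50 by 110 mm. They stand on the holder's floor, so seated this point is 46 mm above the bench. At the start it sits as the carrier does, within 1 mm.
- rack_back (a point): Middle of the part of the rack's plain back face (112 mm wide, 42 to 84 mm above its feet) that stands clear above the holder's rim, 25 mm behind the centre plane, opposite the tab: the place for the other finger. Deck at 84 mm; tips stand 8 mm above it. Same axes as the rack.
- tab_face (a point): Middle of the outer face of the rack's sprung tab, a ribbed pad 36 mm wide (y), 33 mm high (47 to 80 mm above the feet), 33 mm from the rack's centre plane when out: 58 mm from the back face, 51 mm when fully pressed. It moves along the rack's -x. Seated, this point is 67.5 mm above the bench and the pad's lower edge 7 mm above the rim. Same axes as the rack.
- tab (a joint): How far the tab is pressed in, m: 0 sprung out, 0.007 fully in; spring 4 N to start, 9 N fully in. Its leg carries a catch with a sloping underside, 4.5 mm under the holder's lip with 1.5 mm of play, surely clear of it from 6 mm of press. 12 to 20 N across tab and back face press it and carry the rack; over 40 N on the tab, or over 30 N between rack and a holder, is too much.
- carrier: Fixed white holder without a lid, in which the rack starts. Origin at the centre of its cavity, on the bench; x across, towards the latch side, y along, z up. Outside x -32 to +36 mm, y -61 to +61, 44 mm high; floor 4 mm thick; open cavity 53 by 113 mm, 1.5 mm clear of the rack all round. The +x wall's inner lip is 28 to 44 mm up; the catch snaps under it.
- tray: Low grey tray, fixed, 88 by 142 mm, 9 mm high, floor 2 mm; origin under its centre, on the bench, x across, y along. In it the empty white tip box stands firmly, squared up with it but up to 7 mm off in x and y (find it by feel or sight). The box is as the carrier (latch side to +x), origin nominally 2 mm above the tray's. Its clear lid stands open at its +y end: y 60 to 78 mm, as wide, 109 mm up.
- closedbox: Fixed tip box with clear lid shut over a full rack, 122 by 68 mm, 110 mm high, to be left alone. Origin at the centre of its underside, y along the length.
- vial1: Loose amber vial, 26 mm across, 50 mm high, standing between the boxes; leave alone. Origin at its underside.
- vial2: Loose amber jar, 26 mm across, 55 mm high, standing between the boxes; leave alone. Origin at its underside.
- beaker: Loose glass cup, 70 mm across, 90 mm high; leave alone. Origin at its underside.
- bottle: Loose bottle with blue cap, 70 mm across, 130 mm high; leave alone. Origin at its underside.
- marker: Loose marker pen lying down, 125 mm long, 15 mm thick; leave alone. Origin on the bench under its middle.
- pipette: Loose pipette lying down, 270 mm long, 25 mm thick; leave alone. Origin on the bench under its body.

How it is judged:
On the way:
1. the rack is lifted clear of the holder without a lid, its tab pressed in (z of rack_mid in the frame of carrier above 0.09 m and value of joint tab above 0.004 m and contact force between rack and carrier below 0.1 N), for 0.1 s.
At the end, for the whole second after the job is handed in: The rack stands still and level in the open-lidded tip box (within 13 mm of the tray's centre, as the box may be off it), within 2 mm of fully down, tab on the box's latch side and sprung out (less than 2 mm pressed) so that its catch is under the lip; nothing holds it (horizontal distance between rack_mid and tray below 0.013 m and z of rack_mid in the frame of tray between 0.045 and 0.05 m and angle between rack_mid's own z axis and vertical below 0.05 rad and x of tab_face in the frame of tray above 0.022 m and value of joint tab below 0.002 m and linear speed of rack below 0.01 m/s); the robot touches nothing.
It fails at once if the rack or its catch is pulled or pushed against the lidless holder with more than 30 N (contact force between rack and carrier above 30 N).
It fails at once if the rack is rammed or dropped into the tip box (more than 30 N) (contact force between rack and tray above 30 N).
It fails at once if the tab is squeezed with more than 40 N (contact force between the fingers and tab above 40 N).
It fails at once if the rack is tipped by more than 30 degrees (angle between rack_mid's own z axis and vertical above 0.52 rad).
It fails at once if another thing on the bench is moved by more than 20 mm, or the closed tip box pushed with more than 10 N (contact force between closedbox and anything else above 10 N or distance of any of vial1, vial2, beaker, bottle, marker, pipette from where it was at the start of the episode above 0.02 m).
It also fails if it takes over 72 s, if anything falls off the work surface, if the arm or the gripper's body presses on something with over 40 N, if the wrist force passes 120 N, or if a joint passes its speed limit or range.

## Working session

There is one attempt and no reset: what is moved stays moved. The work goes in short steps, Python scripts to look and compute and a tool call to move; the robot and the scene stay as the last step left them, time stands still between calls to the robot, and variables do not carry over. Pictures are saved under pics/ and viewed, about 8 in all and at most 12, crops included, and the job is handed in when it is done.

Besides the shell and the picture viewer there is one more tool, called after "Request:" as name(argument=value, ...), one argument or row to a line, values as JSON. arm_command: Moves the arm, as the interface text tells. Its arguments: {"type":"object","properties":{"increments":{"type":"string"},"squeeze":{"type":"number"}},"required":["increments"]}

```bash
mkdir -p pics; ls; cat > h.py <<'E'
from station import *
import numpy as np, cv2
from scipy.spatial.transform import Rotation as R
def rot(q): return R.from_quat([q[1],q[2],q[3],q[0]]).as_matrix()
def ray(p,u,v):
    f=p["img"].shape[0]/2/np.tan(np.radians(p["vfov"])/2)
    d=rot(p["orientation"])@np.array([(u-p["cx"])/f,-(v-p["cy"])/f,-1.]); return np.array(p["origin"]),d
def atz(p,u,v,z):
    o,d=ray(p,u,v); return o+d*(z-o[2])/d[2]
def proj(p,X):
    f=p["img"].shape[0]/2/np.tan(np.radians(p["vfov"])/2)
    c=(np.atleast_2d(X)-p["origin"])@rot(p["orientation"])
    return np.c_[p["cx"]-f*c[:,0]/c[:,2],p["cy"]+f*c[:,1]/c[:,2]]
def save(p,n,s=1): cv2.imwrite("pics/"+n,cv2.resize(p["img"][:,:,::-1],None,fx=s,fy=s))
E
python3 - <<'E'
from h import *
s=get_state(); print({k:np.round(v,3) for k,v in s.items()})
for n in["scene","top"]:
    p=capture(n); save(p,n+"0.png",1.4); print(n,{k:v for k,v in p.items() if k!="img"})
    for t in["carrier","rack_mid","tab_face","tray","closedbox","vial1","beaker","bottle"]:
        print(t,[(np.round(r["rect"]),round(r["score"],2)) for r in recognise(p,t)[:3]])
E
```

```text
pics
{'time_s': np.float64(0.0), 'q': array([-1.06 ,  0.502, -0.427,  1.551,  0.221,  1.138, -0.21 ]), 'dq': array([-0.   , -0.001,  0.   , -0.001,  0.001, -0.003, -0.001]), 'joint_efforts': array([ 1.0000e-03, -5.6660e+01, -5.8160e+00, -2.7912e+01, -6.9000e-02,
        3.1000e-02,  0.0000e+00]), 'tcp_pos': array([0.159, 0.629, 0.226]), 'eef_rot': array([-0.   ,  0.124,  0.992, -0.001]), 'contact_force': array([-0.191, -0.142,  0.121]), 'wrist_torque': array([ 0.011, -0.034, -0.003]), 'opening': np.float64(1.0)}
scene {'vfov': 47.48291262348603, 'cx': 286.8397709007258, 'cy': 206.34988556852616, 'origin': array([1.34073706, 0.14278616, 0.64546625]), 'orientation': array([0.55794272, 0.27468056, 0.35358907, 0.6987312 ]), 'shot': 1}
carrier [(array([411., 223., 485., 260.]), 0.56)]
rack_mid [(array([421., 203., 486., 239.]), 0.96)]
tab_face [(array([446., 223., 463., 242.]), 0.64), (array([ 91., 210., 191., 290.]), 0.42), (array([275., 163., 349., 219.]), 0.21)]
tray [(array([276., 164., 348., 220.]), 0.75), (array([373., 204., 385., 225.]), 0.72)]
closedbox [(array([163., 154., 227., 
[... 329 characters left out ...]
539827687, 'cy': 201.75774863356992, 'origin': array([ 0.53409648, -0.02521244,  1.13598165]), 'orientation': array([-0.70229186, -0.01766721,  0.02557671,  0.71121013]), 'shot': 2}
carrier [(array([131., 200., 180., 236.]), 0.78), (array([133., 205., 155., 208.]), 0.19)]
rack_mid [(array([124., 202., 171., 231.]), 0.66)]
tab_face [(array([138., 202., 155., 208.]), 0.61)]
tray [(array([233., 228., 292., 262.]), 0.92)]
closedbox [(array([331., 216., 392., 247.]), 0.65)]
vial1 [(array([302., 217., 313., 223.]), 0.61), (array([200., 230., 211., 244.]), 0.6)]
beaker [(array([207., 122., 237., 153.]), 0.77)]
bottle [(array([266., 139., 298., 166.]), 0.82), (array([122., 205., 173., 234.]), 0.36)]
```

View pics/scene0.png

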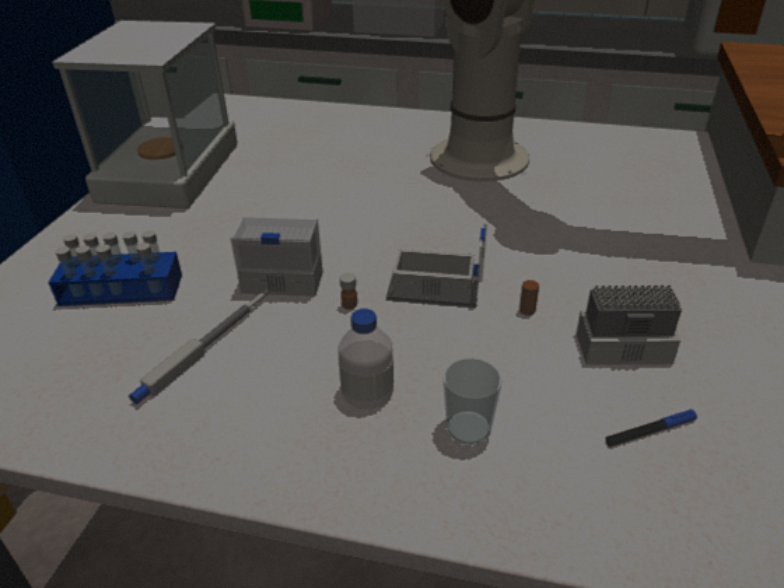

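View pics/top0.png

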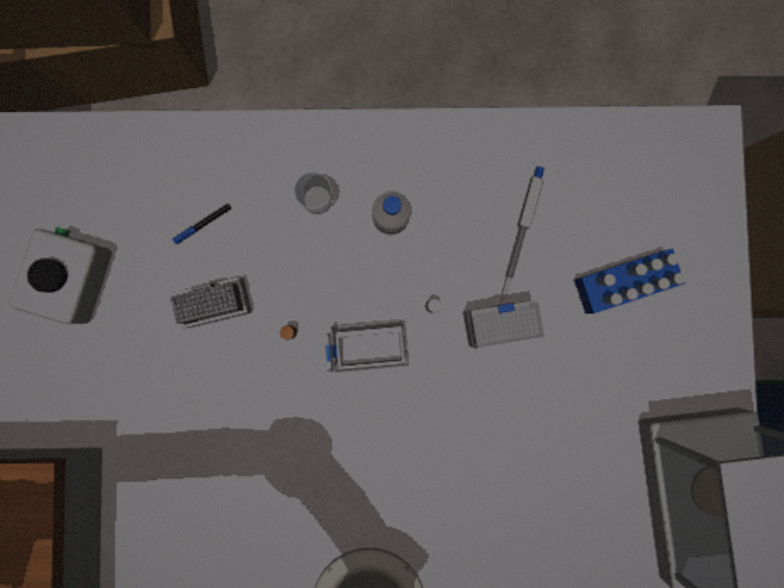

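The scene picture shows the lidless holder with its rack at about (628,325), the tray with the open box at (435,275) and its lid on the right, at +y. In the top picture the rack is at (210,300) and the box at (370,345). Tabs and latches face +x (up). Next I'll get a rough pose of both from the masks.

```bash
python3 - <<'E'
from h import *
for n in ["top","scene"]:
  p=capture(n)
  for t,zs in [("carrier",.02),("rack_mid",.088),("tab_face",.0675),("tray",.02)]:
    for m in masks_of(p,t)[:1]:
        vu=np.argwhere(m["pixels"]); 
        P=np.array([atz(p,u,v,zs)[:2] for v,u in vu],np.float32)
        c,s,a=cv2.minAreaRect(P); print(n,t,round(m["score"],2),np.round(c,4),np.round(s,3),round(a,1),np.round(P.mean(0),4))
E
```

```text
top carrier 0.6 [0.5704 0.2832] [0.07  0.128] 12.7 [0.5652 0.2617]
top rack_mid 0.97 [0.5703 0.2784] [0.062 0.125] 11.7 [0.5688 0.2779]
top tray 0.67 [ 0.5581 -0.131 ] [0.027 0.021] 89.3 [ 0.5583 -0.1301]
scene carrier 0.75 [0.5909 0.279 ] [0.14  0.109] 80.5 [0.594  0.2806]
scene rack_mid 0.65 [0.5959 0.2781] [0.107 0.13 ] 12.4 [0.5989 0.2771]
scene tab_face 0.78 [0.6004 0.2888] [0.036 0.064] 80.0 [0.6    0.2881]
scene tray 0.88 [ 0.4343 -0.0107] [0.243 0.145] 4.5 [ 0.4831 -0.0055]
```

Request:
arm_command(
  increments="0 0 -5 0 0 0 -1;0 0 -5 0 0 10.6 -1;0 0 0 0 0 10.6 -1;0 0 0 0 0 10.6 -1;0 0 0 0 0 10.6 -1;0 0 0 0 0 10.6 -1;0 0 0 0 0 10.6 -1;0 0 0 0 0 0 -1",
)

```text
time_s: 2.4
tcp_pos: [0.1593, 0.6301, 0.3267]
eef_rot: [0.0, 0.627, 0.779, 0.0]
contact_force: [0.4, 0.0, 0.4]
opening: 1.001
```

```bash
cat >> h.py <<'E'
def delta(pos,yaw):  # yaw: angle (deg) of tool y axis in world, tool down; prints tool-frame shift cm and turn deg
    s=get_state(); T=rot(s["eef_rot"])
    y=np.radians(yaw); Y=np.array([np.cos(y),np.sin(y),0]); Z=np.array([0,0,-1.]); G=np.c_[np.cross(Y,Z),Y,Z]
    print("tcp",np.round(s["tcp_pos"],4),"yaw",round(np.degrees(np.arctan2(T[1,1],T[0,1])),2),"F",np.round(s["contact_force"],1),"open",round(s["opening"],3),"t",round(s["time_s"],2))
    print("shift cm",np.round(T.T@(np.array(pos)-s["tcp_pos"])*100,2),"turn",np.round(np.degrees(R.from_matrix(T.T@G).as_rotvec()),2))
E
python3 -c "
from h import *
delta([.57,.28,.33],12)"
```

```text
tcp [0.1593 0.6301 0.3267] yaw 12.31 F [0.4 0.  0.4] open 1.001 t 2.4
shift cm [-42.96  32.67  -0.31] turn [0.01 0.01 0.31]
```

Request:
arm_command(
  increments="-4.3 3.27 0 0 0 0 -1;-4.3 3.27 0 0 0 0 -1;-4.3 3.27 0 0 0 0 -1;-4.3 3.27 0 0 0 0 -1;-4.3 3.27 0 0 0 0 -1;-4.3 3.27 0 0 0 0 -1;-4.3 3.27 0 0 0 0 -1;-4.3 3.27 0 0 0 0 -1",
)

```text
time_s: 3.4
tcp_pos: [0.489, 0.3481, 0.3269]
eef_rot: [0.0, 0.626, 0.78, 0.0]
contact_force: [0.4, 0.4, -0.1]
opening: 1.001
```

Request:
arm_command(
  increments="-4.3 3.27 0 0 0 0 -1;-4.3 3.27 0 0 0 0 -1;0 0 0 0 0 0 -1;0 0 0 0 0 0 -1",
)

```text
time_s: 3.9
tcp_pos: [0.5695, 0.2794, 0.3264]
eef_rot: [-0.001, 0.627, 0.779, -0.0]
contact_force: [-0.8, 0.9, -0.5]
opening: 1.002
```

```bash
python3 - <<'E'
from h import *
delta([.57,.28,.33],12)
p=capture("wrist"); save(p,"w1.png",1.4); print({k:v for k,v in p.items() if k!="img"})
C=np.array([.57,.28,0]);a=np.radians(12);B=np.array([[np.cos(a),-np.sin(a),0],[np.sin(a),np.cos(a),0],[0,0,1]])
print(np.round(proj(p,C+np.array([[-.032,-.061,.044],[.036,-.061,.044],[.036,.061,.044],[-.032,.061,.044],[.033,0,.0675]])@B.T)))
for t in ["carrier","rack_mid","tab_face"]:
    print(t,[(np.round(r["rect"]),round(r["score"],2)) for r in recognise(p,t)[:2]])
E
```

```text
tcp [0.5695 0.2794 0.3264] yaw 12.35 F [-0.8  0.9 -0.5] open 1.002 t 3.9
shift cm [ 0.05  0.06 -0.36] turn [-0.05 -0.04  0.35]
{'vfov': 68.83089760091082, 'cx': 274.0888706408169, 'cy': 213.45088098678744, 'origin': array([0.55370436, 0.35472405, 0.48516732]), 'orientation': array([ 0.98368344, -0.14395787, -0.01521507,  0.10682477]), 'shot': 5}
[[253. 217.]
 [298. 217.]
 [300. 134.]
 [252. 133.]
 [298. 180.]]
carrier [(array([249., 130., 298., 213.]), 0.78)]
rack_mid [(array([256., 135., 300., 222.]), 0.91)]
tab_face [(array([292., 164., 300., 188.]), 0.67)]
```

View pics/w1.png

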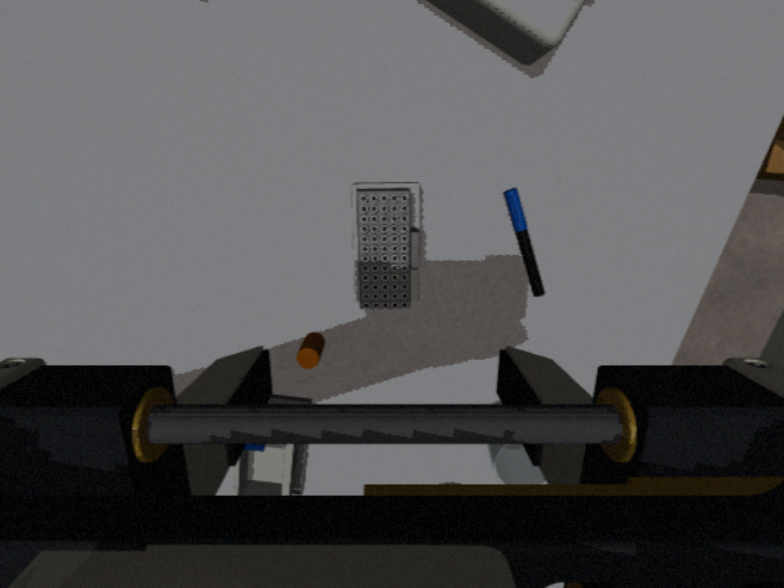

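Wrist picture: the rack and holder are at about (385,245) in the 1.4x view, between the fingers. The tab is on the right at (415,248), which is tool +y. I'll go closer to measure.

Request:
arm_command(
  increments="-1 0 3 0 0 0 -1;-1 0 3 0 0 0 -1;-1 0 3 0 0 0 -1;0 0 3 0 0 0 -1;0 0 0 0 0 0 -1;0 0 0 0 0 0 -1",
)

```text
time_s: 4.85
tcp_pos: [0.5765, 0.2509, 0.208]
eef_rot: [0.0, 0.627, 0.779, 0.001]
contact_force: [1.0, -0.1, -0.1]
opening: 1.004
```

```bash
python3 - <<'E'
from h import *
delta([.57,.28,.33],12)
p=capture("wrist"); np.save("w2.npy",p,allow_pickle=True)
C=np.array([.57,.28,0]);a=np.radians(12);B=np.array([[np.cos(a),-np.sin(a),0],[np.sin(a),np.cos(a),0],[0,0,1]])
Q=np.array([[-.032,-.061,.044],[.036,-.061,.044],[.036,.061,.044],[-.032,.061,.044],[.033,-.018,.084],[.033,.018,.084],[-.025,-.056,.088],[-.025,.056,.088],[.024,.056,.088],[.024,-.056,.088]])
q=proj(p,C+Q@B.T); print(np.round(q))
im=p["img"][100:310,170:390]; s=3.5
im=cv2.resize(im,None,fx=s,fy=s,interpolation=cv2.INTER_CUBIC)[:,:,::-1].copy()[:600]
cv2.imwrite("pics/w2.png",im[:, :780])
E
```

```text
tcp [0.5765 0.2509 0.208 ] yaw 12.29 F [ 1.  -0.1 -0.1] open 1.004 t 4.85
shift cm [  2.99   0.   -12.2 ] turn [ 0.09 -0.04  0.29]
[[244. 223.]
 [305. 224.]
 [310. 107.]
 [241. 107.]
 [308. 194.]
 [309. 155.]
 [247. 233.]
 [244. 111.]
 [301. 111.]
 [298. 233.]]
```

View pics/w2.png

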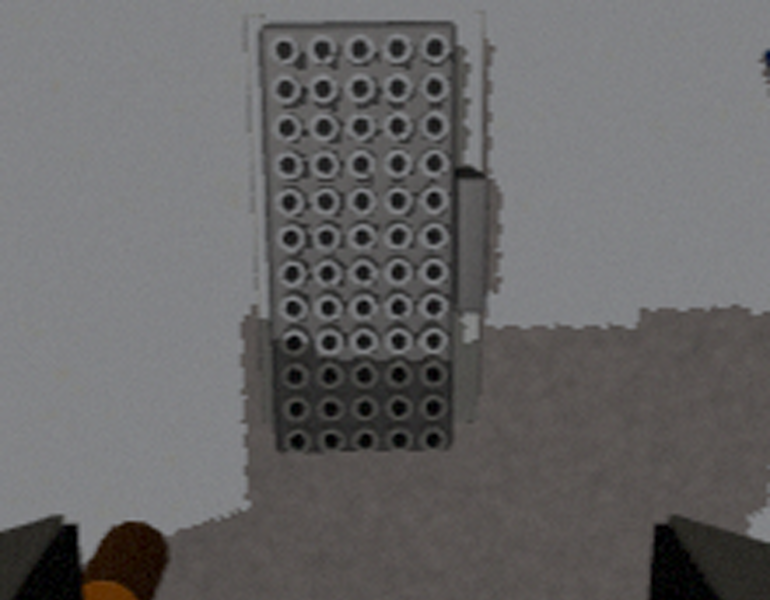

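```bash
python3 - <<'E'
from h import *
p=np.load("w2.npy",allow_pickle=True).item()
P=np.array([atz(p,170+u/3.5-.36,100+v/3.5-.36,.088)[:2] for u,v in [(263,25),(455,24),(277,450),(452,448)]])
M=np.array([[-.025,.056],[.024,.056],[-.025,-.056],[.024,-.056]])
print(P); e=P-P.mean(0); m=M-M.mean(0)
a=np.arctan2((m[:,0]*e[:,1]-m[:,1]*e[:,0]).sum(),(m*e).sum()); B=np.array([[np.cos(a),-np.sin(a)],[np.sin(a),np.cos(a)]])
c=P.mean(0)-B@M.mean(0); print("yaw",np.degrees(a),"centre",c,"res",(P-c-M@B.T)*1e3)
# tab: columns 457..486, rows 175-312 crop
t=np.array([atz(p,170+u/3.5-.36,100+v/3.5-.36,.084)[:2] for u,v in [(486,175),(486,312)]]); print("tab local",(t-c)@B*1e3)
# grasp centre in x: back -25, tab +33 -> +4 mm
g=c+B@np.array([.004,0]); print(g); delta([*g,.19],np.degrees(a))
s=get_state(); T=rot(s["eef_rot"])
# finger tips in image: where pads project
for o in(-.046,.046): print(proj(p,s["tcp_pos"]+T@np.array([0,o,0])))
E
```

```text
[[0.53362857 0.33287461]
 [0.5796482  0.34317919]
 [0.55804932 0.22505344]
 [0.60496283 0.23588144]]
yaw 12.985128100395228 centre [0.56955944 0.28435952] res [[ 1.01292924 -0.43544787]
 [-0.7144296  -1.14107569]
 [ 0.26748858  0.87936503]
 [-0.56598822  0.69715853]]
tab local [[ 31.86520056  18.15973833]
 [ 32.61857841 -18.02152049]]
[0.57345716 0.28525831]
tcp [0.5769 0.2508 0.2085] yaw 12.28 F [ 0.1  0.1 -0.3] open 0.999 t 4.9
shift cm [3.43 0.39 1.85] turn [ 0.15 -0.05 -0.71]
[[192.53516753 263.55277818]]
[[354.87278701 263.77198104]]
```

Measured the rack corners: centre (0.5696, 0.2844), yaw about 13°, size within 2 mm of nominal, and the tab width comes out at 36 mm. Going down over it.

Request:
arm_command(
  increments="1.7 0.2 0 0 0 -0.7 -1;1.7 0.2 0 0 0 0 -1;0 0 2 0 0 0 -1;0 0 3 0 0 0 -1;0 0 3 0 0 0 -1;0 0 3 0 0 0 -1;0 0 2 0 0 0 -1;0 0 0 0 0 0 -1",
)

```text
time_s: 5.9
tcp_pos: [0.5714, 0.2842, 0.0751]
eef_rot: [-0.001, 0.623, 0.782, -0.001]
contact_force: [0.2, -0.7, 0.4]
opening: 1.0
```

```bash
python3 - <<'E'
from h import *
delta([.5735,.2853,.051],13)
p=capture("scene");save(p,"x.png")
cv2.imwrite("pics/s2.png",cv2.resize(p["img"][150:290,360:520],None,fx=4,fy=4,interpolation=cv2.INTER_CUBIC)[:,:,::-1])
E
```

```text
tcp [0.5714 0.2842 0.0751] yaw 12.96 F [ 0.2 -0.7  0.4] open 1.0 t 5.9
shift cm [0.06 0.24 2.41] turn [-0.18  0.02 -0.04]
```

View pics/s2.png

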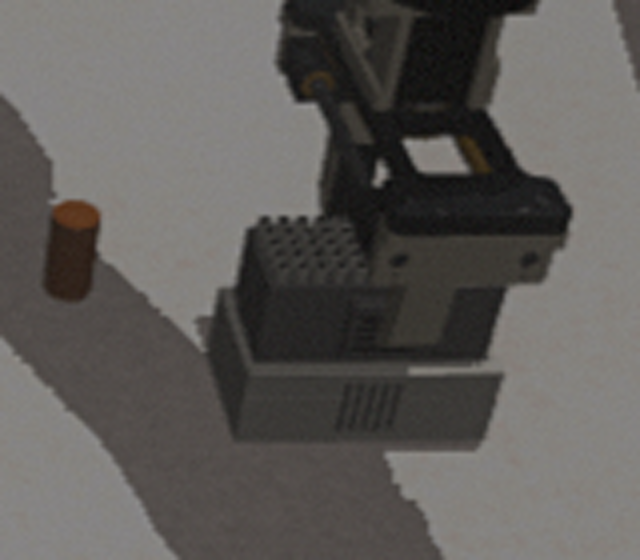

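The finger in front of the tab looks offset by about 16 mm to the right, at (418,310). About 14 mm of that is perspective, so it is centred. Going down and closing gently.

Request:
arm_command(
  increments="0 0.2 1 0 0 0 -1;0 0 1 0 0 0 -1;0 0 0.4 0 0 0 -1;0 0 0 0 0 0 -1;0 0 0 0 0 0 -1",
)

```text
time_s: 6.58
tcp_pos: [0.5749, 0.2842, 0.0529]
eef_rot: [0.0, 0.623, 0.782, 0.0]
contact_force: [0.7, -0.2, -0.1]
opening: 1.0
```

Request:
arm_command(
  increments="0 0 0 0 0 0 0.1;0 0 0 0 0 0 0.1;0 0 0 0 0 0 0.1;0 0 0 0 0 0 0.1",
  squeeze=3,
)

```text
time_s: 7.08
tcp_pos: [0.574, 0.284, 0.0527]
eef_rot: [-0.0, 0.623, 0.782, -0.001]
contact_force: [-1.1, -0.9, -0.3]
opening: 0.636
```

```bash
python3 -c "
from h import *
delta([.5735,.2853,.051],13)"
```

```text
tcp [0.574  0.284  0.0527] yaw 12.91 F [-1.1 -0.9 -0.3] open 0.636 t 7.08
shift cm [ 0.14 -0.02  0.17] turn [-0.08  0.01 -0.09]
```

Both fingers touch at 58.5 mm, as expected with the tab out, with little side force. Now pressing the tab.

Request:
arm_command(
  increments="0 0 0 0 0 0 0.5;0 0 0 0 0 0 0.5;0 0 0 0 0 0 0.5",
  squeeze=10,
)

```text
time_s: 7.45
tcp_pos: [0.5723, 0.2836, 0.0526]
eef_rot: [-0.001, 0.623, 0.782, -0.002]
contact_force: [-6.1, -1.8, 6.4]
opening: 0.592
```

Request:
arm_command(
  increments="0 0 0 0 0 0 1;0 0 0 0 0 0 1;0 0 0 0 0 0 1;0 0 0 0 0 0 1",
  squeeze=17,
)

```text
time_s: 7.95
tcp_pos: [0.5708, 0.2833, 0.0525]
eef_rot: [-0.002, 0.623, 0.782, -0.003]
contact_force: [-9.6, -3.3, 10.2]
opening: 0.555
```

Opening is 51.1 mm, so the tab is fully in. The grip centre has moved 3.5 mm towards the back, so I'll follow it to relieve the side force.

Request:
arm_command(
  increments="0 -0.15 0 0 0 0 1;0 -0.15 0 0 0 0 1;0 -0.05 -0.05 0 0 0 1;0 0 0 0 0 0 1;0 0 0 0 0 0 1",
)

```text
time_s: 8.57
tcp_pos: [0.5705, 0.2833, 0.0526]
eef_rot: [-0.0, 0.623, 0.782, -0.001]
contact_force: [-3.2, -0.5, -1.0]
opening: 0.548
```

```bash
python3 -c "
from h import *
delta([.5735,.2853,.051],13)
print(get_state()['wrist_torque'])"
```

```text
tcp [0.5705 0.2833 0.0526] yaw 12.91 F [-3.2 -0.5 -1. ] open 0.548 t 8.57
shift cm [0.13 0.33 0.16] turn [-0.09  0.01 -0.09]
[-0.20419358  0.85117016  0.02507589]
```

Request:
arm_command(
  increments="0 0 -0.1 0 0 0 1;0 0 -0.1 0 0 0 1;0 0 0 0 0 0 1",
)

```text
time_s: 8.95
tcp_pos: [0.5707, 0.2831, 0.0547]
eef_rot: [-0.0, 0.623, 0.782, -0.001]
contact_force: [-3.9, -0.8, -4.5]
opening: 0.547
```

Request:
arm_command(
  increments="0 0 -0.1 0 0 0 1;0 0 -0.1 0 0 0 1;0 0 -0.1 0 0 0 1;0 0 0 0 0 0 1",
)

```text
time_s: 9.45
tcp_pos: [0.5708, 0.2832, 0.0581]
eef_rot: [-0.0, 0.623, 0.782, -0.0]
contact_force: [-5.3, -2.2, -5.2]
opening: 0.549
```

Request:
arm_command(
  increments="0 -0.1 -0.2 0 0 0 1;0 -0.05 -0.3 0 0 0 1;0 0 -0.4 0 0 0 1;0 0 0 0 0 0 1",
)

```text
time_s: 9.95
tcp_pos: [0.5707, 0.2834, 0.0683]
eef_rot: [0.0, 0.623, 0.782, 0.001]
contact_force: [-2.4, -0.9, -0.8]
opening: 0.549
```

Request:
arm_command(
  increments="0 0 -0.6 0 0 0 1;0 0 -0.6 0 0 0 1;0 0 -0.6 0 0 0 1;0 0 -0.6 0 0 0 1;0 0 0 0 0 0 1",
)

```text
time_s: 10.58
tcp_pos: [0.5706, 0.2834, 0.0922]
eef_rot: [0.0, 0.623, 0.782, 0.001]
contact_force: [-0.4, 0.7, -2.8]
opening: 0.544
```

The rack is free and hanging with only its own weight on the wrist. Next I'll raise it and carry it past the tray so the wrist camera can look down into the box.

Request:
arm_command(
  increments="0 0 -3 0 0 0 1;0 0 -3 0 0 0 1;0 0 -3 0 0 0 1;0 0 -4 0 0 0 1;0 0 -4 0 0 0 1;0 0 -4 0 0 0 1;0 0 -3 0 0 0 1;0 0 0 0 0 0 1",
)

```text
time_s: 11.58
tcp_pos: [0.5712, 0.2838, 0.3339]
eef_rot: [0.001, 0.623, 0.782, 0.003]
contact_force: [-0.0, -0.4, -3.1]
opening: 0.551
```

Request:
arm_command(
  increments="0 0 0 0 0 5.5 1;0 0 0 0 0 5.5 1;-3 -1.5 0 0 0 0 1;-4 -1.8 0 0 0 0 1;-4 -1.8 0 0 0 0 1;-4 -1.8 0 0 0 0 1;-4 -1.8 0 0 0 0 1;-4 -1.8 0 0 0 0 1",
)

```text
time_s: 12.58
tcp_pos: [0.4708, 0.0482, 0.3291]
eef_rot: [-0.001, 0.695, 0.719, -0.001]
contact_force: [0.2, -0.3, -2.1]
opening: 0.549
```

Request:
arm_command(
  increments="-4 -1.8 0 0 0 0 1;-4 -1.8 0 0 0 0 1;-4 -0.8 0 0 0 0 1;-3 0 0 0 0 0 1;0 0 0 0 0 0 1;0 0 0 0 0 0 1",
)

```text
time_s: 13.32
tcp_pos: [0.4329, -0.1008, 0.3299]
eef_rot: [-0.001, 0.695, 0.719, -0.001]
contact_force: [-0.1, 1.1, -2.4]
opening: 0.55
```

```bash
python3 - <<'E'
from h import *
delta([.42,0,.33],2)
p=capture("wrist"); np.save("w3.npy",p,allow_pickle=True); save(p,"w3.png",1.4)
for t in ["tray","closedbox","rack_mid"]:
    print(t,[(np.round(r["rect"]),round(r["score"],2)) for r in recognise(p,t)[:2]])
E
```

```text
tcp [ 0.4329 -0.1008  0.3299] yaw 1.93 F [-0.1  1.1 -2.4] open 0.55 t 13.32
shift cm [10.12 -0.95 -0.  ] turn [-0.13 -0.04 -0.07]
tray [(array([282.,  38., 348., 161.]), 0.68), (array([334.,   0., 347.,   7.]), 0.65)]
closedbox [(array([324., 228., 360., 332.]), 0.92)]
rack_mid [(array([212., 152., 335., 345.]), 0.8)]
```

View pics/w3.png

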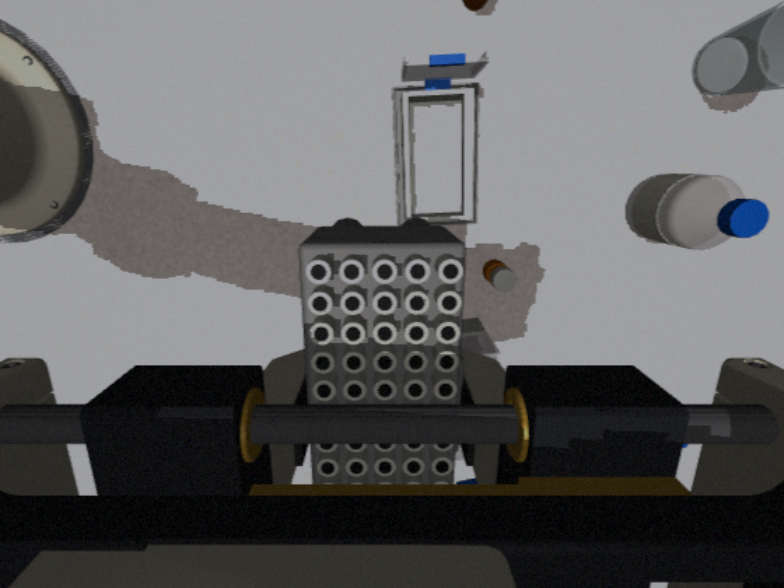

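The picture shows the open box at (440,155) with its lid at the top. The held rack is below it, with its deck edge at y≈245 and the tab on the right. I'll zoom in on the box.

```bash
python3 - <<'E'
from h import *
p=np.load("w3.npy",allow_pickle=True).item()
im=p["img"][50:165,272:352]
im=cv2.resize(im,None,fx=5,fy=5,interpolation=cv2.INTER_CUBIC)
im=cv2.convertScaleAbs(im,alpha=1.4)
cv2.imwrite("pics/w3c.png",im[:,:,::-1])
E
```

```text
(no output)
```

View pics/w3c.png

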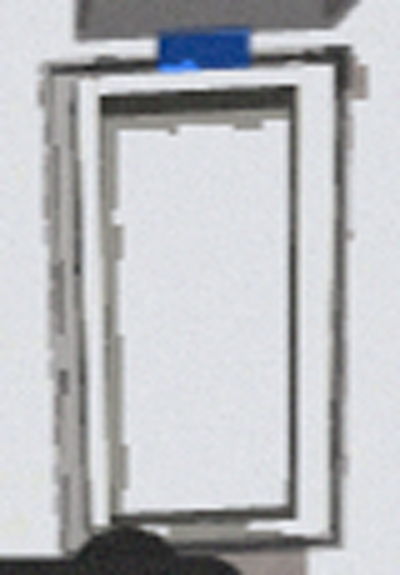

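```bash
cat > fit.py <<'E'
from h import *
def fit(P,M):
    e=P-P.mean(0); m=M-M.mean(0)
    a=np.arctan2((m[:,0]*e[:,1]-m[:,1]*e[:,0]).sum(),(m*e).sum()); B=np.array([[np.cos(a),-np.sin(a)],[np.sin(a),np.cos(a)]])
    c=P.mean(0)-B@M.mean(0); return c,np.degrees(a),(P-c-M@B.T)*1e3
E
python3 - <<'E'
from fit import *
p=np.load("w3.npy",allow_pickle=True).item()
px=[(78,77),(335,65),(332,541),(92,533),(98,90),(299,88),(297,515),(110,515)]
M=np.array([[-.032,.061],[.036,.061],[.036,-.061],[-.032,-.061],[-.0265,.0565],[.0265,.0565],[.0265,-.0565],[-.0265,-.0565]])
P=np.array([atz(p,272+u/5-.4,50+v/5-.4,.046)[:2] for u,v in px])
c,a,r=fit(P,M); print("box",c,a);print(np.round(r,1))
print(np.round(fit(P[4:],M[4:])[0],4),fit(P[4:],M[4:])[1])
# rack: deck far edge corners (303,245),(463,243) in 1.4x, deck z = tcp-.0066-.046+... 
s=get_state(); T=rot(s["eef_rot"]); z=s["tcp_pos"][2]-.0066+.042
Q=np.array([atz(p,u/1.4-.15,v/1.4-.15,z) for u,v in [(303,246),(463,243)]]); print("rack deck +y corners tool",(Q-s["tcp_pos"])@T*1e3)
E
```

```text
box [ 0.48174928 -0.00925309] 4.207126596652761
[[-0.2 -0.9]
 [-0.7 -0.8]
 [ 1.2 -2.6]
 [ 0.4  2.3]
 [-0.6  0.2]
 [-0.5 -1.4]
 [ 0.4  0.6]
 [ 0.1  2.6]]
[ 0.4816 -0.0088] 4.239444861041214
rack deck +y corners tool [[ 56.16476877 -23.05054514 -35.37411045]
 [ 57.00653103  22.84745839 -35.40633466]]
```

Request:
arm_command(
  increments="-1 2.4 3 0 0 -1 1;-1.5 2.4 3 0 0 -1 1;-0.5 0 2 0 0 0 1;0 0 0 0 0 0 1;0 0 0 0 0 0 1;0 0 0 0 0 0 1",
)

```text
time_s: 14.28
tcp_pos: [0.4836, -0.1293, 0.2525]
eef_rot: [0.001, 0.682, 0.731, 0.001]
contact_force: [0.6, -0.4, -3.7]
opening: 0.551
```

```bash
python3 - <<'E'
from h import *
p=np.load("w3.npy",allow_pickle=True).item()
A=lambda u,v:atz(p,272+u/5-.4,50+v/5-.4,.046)[:2]
for n,(i,j) in dict(L=((92,533),(78,77)),R=((332,541),(335,65)),iL=((110,515),(98,90)),iR=((297,515),(299,88)),T=((78,77),(335,65)),iT=((98,90),(299,88)),iB=((110,515),(297,515))).items():
    d=A(*j)-A(*i); print(n,round(np.degrees(np.arctan2(d[1],d[0])),1),np.linalg.norm(d).round(4))
delta([.4818,-.009,.25],4)
p=capture("wrist"); np.save("w4.npy",p,allow_pickle=True)
C=np.array([.4818,-.009,0]);a=np.radians(4.2);B=np.array([[np.cos(a),-np.sin(a),0],[np.sin(a),np.cos(a),0],[0,0,1]])
Q=np.array([[-.0265,-.0565,.046],[.0265,-.0565,.046],[.0265,.0565,.046],[-.0265,.0565,.046]])
q=proj(p,C+Q@B.T); print(np.round(q,1))
u0,v0=(q.min(0)-16).astype(int); v0=max(v0,0);u1,v1=(q.max(0)+16).astype(int); print("crop",u0,v0,u1,v1)
im=cv2.convertScaleAbs(cv2.resize(p["img"][v0:v1,u0:u1],None,fx=4,fy=4,interpolation=cv2.INTER_CUBIC),alpha=1.4)
cv2.imwrite("pics/w4.png",im[:600,:,::-1]); print(im.shape)
E
```

```text
L 94.6 0.1188
R 95.0 0.1239
iL 94.6 0.1106
iR 94.7 0.1111
T 4.4 0.0675
iT 2.5 0.053
iB 2.0 0.0532
tcp [ 0.4836 -0.1293  0.2525] yaw 3.95 F [ 0.6 -0.4 -3.7] open 0.551 t 14.28
shift cm [12.01  0.64  0.25] turn [ 0.13  0.01 -0.05]
[[255.9 133.9]
 [301.9 133.7]
 [304.3  22.3]
 [253.7  22.5]]
crop 237 6 320 149
(572, 332, 3)
```

View pics/w4.png

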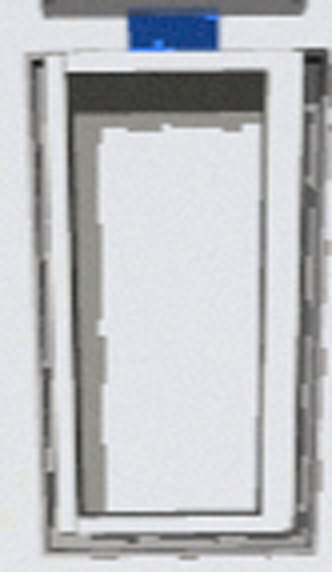

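```bash
python3 - <<'E'
from fit import *
p=np.load("w4.npy",allow_pickle=True).item()
px=[(46,52),(303,50),(293,530),(61,532),(66,72),(268,71),(261,515),(76,516)]
M=np.array([[-.032,.061],[.036,.061],[.036,-.061],[-.032,-.061],[-.0265,.0565],[.0265,.0565],[.0265,-.0565],[-.0265,-.0565]])
P=np.array([atz(p,237+u/4-.375,6+v/4-.375,.046)[:2] for u,v in px])
c,a,r=fit(P,M); print("box",c,a);print(np.round(r,1))
ya=np.radians(a+90);
for i,j in((3,0),(2,1),(7,4),(6,5)):
    d=P[j]-P[i]; print(round(np.degrees(np.arctan2(d[1],d[0]))-90,2),np.linalg.norm(d).round(4))
yaw=a; y=np.radians(yaw); ex=np.array([np.cos(y),np.sin(y)]); ey=np.array([-np.sin(y),np.cos(y)])
g=c+.0005*ex-.0009*ey; print("tcp goal",g); delta([*g,.25],yaw)
E
```

```text
box [ 0.4815696  -0.00984816] 4.518254653618063
[[ 0.4  0.1]
 [-0.5 -0.1]
 [-0.2  0.1]
 [ 0.6  0.2]
 [-0.  -0.1]
 [-0.  -0.3]
 [ 0.  -0.1]
 [-0.4  0.1]]
4.63 0.1219
4.68 0.1219
4.33 0.1128
4.55 0.1128
tcp goal [ 0.48213894 -0.01070598]
tcp [ 0.4835 -0.1293  0.2524] yaw 3.94 F [ 0.7  0.1 -2.2] open 0.549 t 14.32
shift cm [11.85  0.67  0.24] turn [ 0.12  0.01 -0.58]
```

The fit residuals are under 0.6 mm. The box is at (0.4816, -0.0098) with yaw 4.5°. Moving over it.

Request:
arm_command(
  increments="2 0.17 0 0 0 -0.6 1;3 0.2 0 0 0 0 1;3 0.2 0 0 0 0 1;2.8 0.1 0 0 0 0 1;1.05 0 0 0 0 0 1;0 0 0 0 0 0 1;0 0 0 0 0 0 1;0 0 0 0 0 0 1",
)

```text
time_s: 15.32
tcp_pos: [0.4805, -0.0122, 0.2512]
eef_rot: [0.0, 0.68, 0.734, -0.0]
contact_force: [0.3, 0.5, -3.0]
opening: 0.549
```

```bash
python3 -c "
from h import *
delta([.4821,-.0107,.105],4.5)"
```

```text
tcp [ 0.4805 -0.0122  0.2512] yaw 4.39 F [ 0.3  0.5 -3. ] open 0.549 t 15.32
shift cm [ 0.14  0.17 14.62] turn [-0.    0.02 -0.11]
```

Request:
arm_command(
  increments="0.14 0.17 3 0 0 -0.1 1;0 0 3 0 0 0 1;0 0 3 0 0 0 1;0 0 3 0 0 0 1;0 0 1.5 0 0 0 1;0 0 0.5 0 0 0 1;0 0 0 0 0 0 1;0 0 0 0 0 0 1",
)

```text
time_s: 16.32
tcp_pos: [0.483, -0.0094, 0.1122]
eef_rot: [0.001, 0.678, 0.735, 0.001]
contact_force: [0.2, -0.4, -1.3]
opening: 0.547
```

```bash
python3 - <<'E'
from h import *
delta([.4821,-.0107,.0546],4.5)
p=capture("scene")
cv2.imwrite("pics/s3.png",cv2.resize(p["img"][110:240,250:390],None,fx=4,fy=4,interpolation=cv2.INTER_CUBIC)[:,:,::-1])
E
```

```text
tcp [ 0.483  -0.0094  0.1122] yaw 4.6 F [ 0.2 -0.4 -1.3] open 0.547 t 16.32
shift cm [-0.12 -0.11  5.76] turn [ 0.11 -0.    0.1 ]
```

View pics/s3.png

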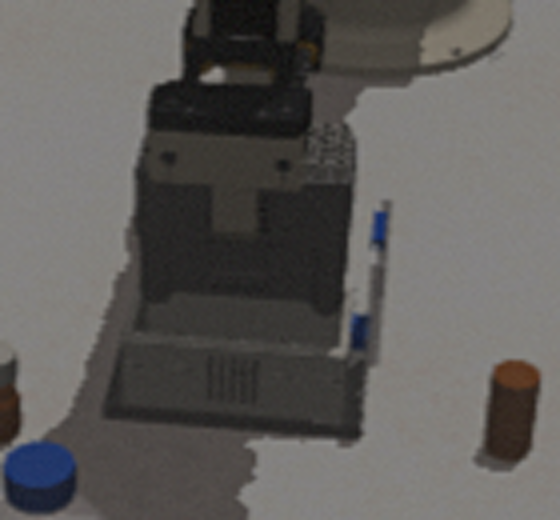

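The rack hangs upright above the box, its feet about 18 mm over the rim and clear of the lid at (375,280). I'll correct by 1 mm and lower it slowly.

Request:
arm_command(
  increments="-0.12 -0.1 0.4 0 0 0.1 1;0 0 0.4 0 0 0 1;0 0 0.2 0 0 0 1;0 0 0 0 0 0 1;0 0 0 0 0 0 1",
)

```text
time_s: 17.0
tcp_pos: [0.4812, -0.0107, 0.1012]
eef_rot: [-0.0, 0.679, 0.734, -0.0]
contact_force: [-0.9, 0.3, -3.3]
opening: 0.551
```

```bash
python3 -c "
from h import *
delta([.4821,-.0107,.0546],4.5)"
```

```text
tcp [ 0.4812 -0.0107  0.1012] yaw 4.5 F [-0.9  0.3 -3.3] open 0.551 t 17.0
shift cm [-0.01  0.09  4.66] turn [-0. -0.  0.]
```

Request:
arm_command(
  increments="0 0.05 0.2 0 0 0 1;0 0 0.2 0 0 0 1;0 0 0.2 0 0 0 1;0 0 0.2 0 0 0 1;0 0 0 0 0 0 1",
)

```text
time_s: 17.62
tcp_pos: [0.4815, -0.0107, 0.093]
eef_rot: [-0.0, 0.679, 0.734, -0.0]
contact_force: [-0.0, 0.5, -2.7]
opening: 0.553
```

Request:
arm_command(
  increments="0 0 0.2 0 0 0 1;0 0 0.2 0 0 0 1;0 0 0 0 0 0 1",
)

```text
time_s: 18.0
tcp_pos: [0.4815, -0.0107, 0.089]
eef_rot: [-0.0, 0.679, 0.734, -0.0]
contact_force: [0.2, 0.2, -3.4]
opening: 0.55
```

It is 5 mm into the cavity with no contact. Continuing.

Request:
arm_command(
  increments="0 0 0.3 0 0 0 1;0 0 0.3 0 0 0 1;0 0 0.3 0 0 0 1;0 0 0.3 0 0 0 1;0 0 0 0 0 0 1",
)

```text
time_s: 18.62
tcp_pos: [0.4814, -0.0107, 0.0769]
eef_rot: [-0.0, 0.679, 0.734, -0.0]
contact_force: [1.0, 1.2, -3.0]
opening: 0.548
```

Request:
arm_command(
  increments="0 0 0.3 0 0 0 1;0 0 0.3 0 0 0 1;0 0 0.3 0 0 0 1;0 0 0.3 0 0 0 1;0 0 0.3 0 0 0 1;0 0 0 0 0 0 1",
)

```text
time_s: 19.38
tcp_pos: [0.4814, -0.0107, 0.0619]
eef_rot: [-0.0, 0.679, 0.734, -0.0]
contact_force: [0.2, -0.2, -3.2]
opening: 0.544
```

Request:
arm_command(
  increments="0 0 0.2 0 0 0 1;0 0 0.1 0 0 0 1;0 0 0.1 0 0 0 1;0 0 0 0 0 0 1",
)

```text
time_s: 19.88
tcp_pos: [0.4816, -0.0107, 0.0581]
eef_rot: [-0.0, 0.679, 0.734, -0.0]
contact_force: [-0.1, -0.3, -2.4]
opening: 0.545
```

Expecting the floor at about 0.0546.

Request:
arm_command(
  increments="0 0 0.1 0 0 0 1;0 0 0.1 0 0 0 1;0 0 0.1 0 0 0 1;0 0 0 0 0 0 1",
)

```text
time_s: 20.38
tcp_pos: [0.4816, -0.0107, 0.0551]
eef_rot: [-0.0, 0.679, 0.734, -0.0]
contact_force: [-0.1, 0.2, -3.1]
opening: 0.552
```

Request:
arm_command(
  increments="0 0 0.1 0 0 0 1;0 0 0 0 0 0 1",
)

```text
time_s: 20.62
tcp_pos: [0.4818, -0.0107, 0.0544]
eef_rot: [-0.0, 0.679, 0.734, 0.0]
contact_force: [-1.0, -0.2, 0.2]
opening: 0.549
```

Floor touched at 0.0544. A little more downward, then a gentle release.

Request:
arm_command(
  increments="0 0 0.1 0 0 0 1;0 0 0 0 0 0 1;0 0 0 0 0 0 1",
)

```text
time_s: 21.0
tcp_pos: [0.4814, -0.0107, 0.0539]
eef_rot: [-0.0, 0.679, 0.734, -0.0]
contact_force: [-4.1, 0.5, 10.1]
opening: 0.55
```

Request:
arm_command(
  increments="0 0 0 0 0 0 -0.16;0 0.1 0 0 0 0 -0.2;0 0.1 0 0 0 0 -0.3;0 0.1 0 0 0 0 -0.4;0 0 0 0 0 0 -0.6;0 0 0 0 0 0 -1;0 0 0 0 0 0 -1;0 0 0 0 0 0 -1",
)

```text
time_s: 22.0
tcp_pos: [0.4846, -0.0105, 0.0532]
eef_rot: [-0.0, 0.679, 0.734, -0.0]
contact_force: [-0.2, 0.7, -0.5]
opening: 0.995
```

Request:
arm_command(
  increments="0 0 -2 0 0 0 -1;0 0 -3 0 0 0 -1;0 0 -4 0 0 0 -1;0 0 -4 0 0 0 -1;-3 0 -3 0 0 0 -1;-3 0 0 0 0 0 -1;0 0 0 0 0 0 -1;0 0 0 0 0 0 -1",
)

```text
time_s: 23.0
tcp_pos: [0.489, -0.0696, 0.2128]
eef_rot: [-0.001, 0.679, 0.734, -0.0]
contact_force: [-0.4, 1.4, 0.1]
opening: 0.998
```

```bash
python3 - <<'E'
from h import *
delta([.4821,-.0107,.2],4.5)
p=capture("wrist"); q=capture("scene"); np.save("w5.npy",p,allow_pickle=True)
u,v=proj(p,[.4815,-.0098,.09])[0]; u=int(u);v=int(v); print(u,v)
v0=max(v-75,0); a=cv2.resize(p["img"][v0:v0+150,u-60:u+60],None,fx=3,fy=3,interpolation=cv2.INTER_CUBIC); print("crop",u-60,v0)
b=cv2.resize(q["img"][120:240,260:370],None,fx=3.75,fy=3.75,interpolation=cv2.INTER_CUBIC)
h=max(a.shape[0],b.shape[0]); im=np.zeros((h,a.shape[1]+b.shape[1],3),np.uint8); im[:a.shape[0],:a.shape[1]]=a; im[:b.shape[0],a.shape[1]:]=b
cv2.imwrite("pics/f.png",cv2.convertScaleAbs(im,alpha=1.4)[:,:,::-1]); print(im.shape)
E
```

```text
tcp [ 0.489  -0.0696  0.2128] yaw 4.51 F [-0.4  1.4  0.1] open 0.998 t 23.0
shift cm [ 5.92 -0.22  1.29] turn [-0.05 -0.04  0.01]
270 141
crop 210 66
(450, 772, 3)
```

View pics/f.png

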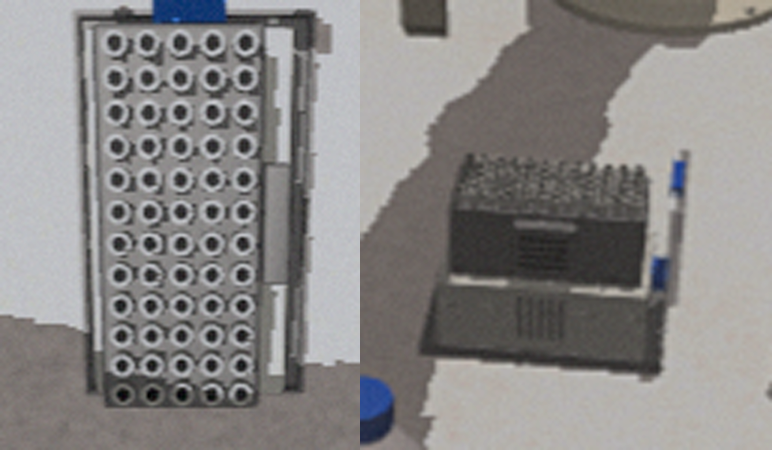

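The rack sits squarely in the box. The tab stands out as far as it did in the first holder: tab gap to deck width is 0.16 in both pictures. It went down to the expected height. Handing in.

```bash
python3 -c "
from h import *
print(hand_in())"
```

```text
the job is handed in; nothing more can be done
None
```

The rack is now in the open-lidded tip box, tab on the latch side. It is released, and the job is handed in at about 23 s. The hand-in gives no verdict, so the result rests on my own checks.

**What I did:** I pressed the tab fully in at 17 N (51 mm across tab and back) and lifted the rack out of the lidless holder. It then went into the box with the tab held in, down to the floor, before I let go and backed off.

**Checks that agree:**
- **Forces:** The highest the wrist read at the end of any move was about 14 N, while pressing the tab. Seating read about 11 N.
- **Height:** The tool touched the floor at 0.0544 m (0.0546 m expected for fully seated), and then pressed down to about 0.054 m.
- **Tab:** In the last wrist picture it stands out as far as it did in the first holder, so the catch should be under the lip.
- **Rack and gripper:** The rack stands level and square in the box, with the gripper about 16 cm clear above.

**Less certain:**
- **Catch and neighbours:** I did not tug the rack to test the catch, and I did not re-measure the other things on the bench. No move came close to them and no unexpected force showed.
- **First box estimate:** My rough first estimate of the box position was about 6 cm off in x. The wrist camera corrected it before I acted, with a fit within 0.6 mm.

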